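# Seal a sample pan in the pedal press

## Robot

A 7-joint arm with a two-finger parallel gripper is mounted at the origin on the work surface. World frame = base frame: x ahead of the robot, y to its left, z up, the work surface at z = 0. Lengths are in mm, angles in rad, forces in N, time in s.
With the tool pointing down it reaches from about 425 to 875 mm from the base axis. Payload 8.4 kg.
Tool frame: the origin (TCP) lies between the finger pads; the fingertips stand 14 mm ahead of it and the grasp point (between the pads) lies 5 mm behind it (ctrl.tips_ahead is the z of the fingertips in the tool frame, in mm); z points along the fingers, y is the line along which they close (so a half turn about z gives the same grasp; the last joint's range is limited). The gripper opens to 87 mm and grips with 3 to 60 N. Pads are 19 mm wide; open, the fingers measure 117 mm over their backs; the gripper's body (75 mm by 190 mm) begins 51 mm behind the grasp point.
Start: joints at [-0.099, 0.333, 0.04, 1.465, -0.013, 1.343, -0.059], TCP at [649.972, -0.012, 236.546] pointing down, gripper open.
Joint ranges: [-2.58, 2.58], [-0.38, 2.09], [-1.3, 1.39], [0.25, 2.4], [-1.5, 4.64], [0.08, 2.09], [-2.65, 2.65]. Speed limits (rad/s): [2.22, 2.22, 2.79, 2.79, 3.14, 3.14, 3.14].

## Interface

Orientations are given as a rotation vector (axis times angle).
In Python, from plant import readout, eyes, job, ctrl gives the robot as it stands.
- The arm moves only by the shell command python3 -m creep 'ROWS' [FORCE]. ROWS is a JSON object of lists of equal length, an entry for each row: "slide": the shift along the tool's x, y, z in mm, a list of three; "yaw": the turn about the tool's z in rad; "grip": the gripper's target within -1 to 1 (shut at 1, half-way at 0, fully open at -1). A call has 1 to 20 rows; each row shifts and turns the commanded pose from where the row before left it, along the tool's axes as they then stand; what a row does not reach is not made up. A row lasts 1/8 s, in which the tool goes at most 62.5 mm and 10.7 degrees, less where a joint would pass 70% of its speed; a pose out of reach is approached as far as the arm can. A call is refused whole if a number of a shift passes 62.5 or a number of a turn 0.188, either way. A call with a gripper value outside its range is refused whole. The fingers move at their own pace and stop on an object; FORCE is the grip in N (left out, the last holds). Time passes only in rows, so rows that do not move let the fingers close. It gives the time, the measured TCP pose, the force, the opening and the grip force at its end, in the units of the state.
- readout.read_state(): the state, without advancing time (a new reading comes with each control period).
- eyes.capture(name): name is "scene" or "side" or "wrist"; returns the picture (384x512x3 uint8, red, green, blue); there is no depth.
- eyes.camera_model(name): a dict with "fx", "fy", "cx", "cy" (pixels), "cam_to_world" (4x4, takes a point from camera to world coordinates); the wrist camera has in their place "mount" (4x4, takes a point from camera to tool coordinates, whose origin is the TCP and whose axes are the flange's). Camera axes: x right, y down, z forward; pixel columns grow to the right and rows downward; lengths in mm; the calibration is good to about 2 mm. A picture is of the moment at which its call begins: read the wrist's pose just before it. camera_model takes no time and is no camera call.
- job.hand_in(): hands the job in; it is judged then, once.
The state is a dict: "t": time; "qpos": joint angles; "dq": joint speeds; "joint_torque": joint torques, N m; "tool_pos": TCP position; "tool_rot": TCP orientation; "ft_force": force on the tool from outside, world axes, zero at the start; "torque": the same for the moment, N m; "grip_width": finger opening in mm; "grip_force": force on a finger pad.
Only numpy, scipy, OpenCV 4.12 (cv2) and the standard library are available. Lean on these libraries where they do the work, as an engineer would, in place of code of your own. Each camera call takes 0.05 s, during which the arm holds its last target. There are 200 camera calls.

## Task

Slide the press carriage so that its red line meets the red line on the index block, which centres the brass sample pan under the ram; then press the spring pedal fully down to its stop, hold it there for a good second, and let it come all the way up. Then draw the carriage fully back against its blue open-end stop. Work the pedal only while the pan is on the mark, and leave the jars, the scoop and the tray where they are.

Things in the scene. Friction and masses are not known exactly. Their poses are not given: they have to be found in the camera images.
- press: White bench press for sealing sample pans, fixed. Origin on the bench, under the middle of the slide rails, which run along its y. Base 155 (x) x 370 (y) x 15 mm, from x = -65 to +90 mm. Column 40 x 56 mm at x = +65, y = +80, 180 mm tall. The pedal sticks out to -x at y = +80 mm over a foot 120 mm wide (x = -205 to -55 mm), 10 mm thick.
- carriage (a joint): Position of the aluminium carriage along the rails, m: 0 = against the low blue stop (34 mm high) at the open, -y end, growing to +y; 0.110 = red lines meet, pan centred under the ram; 0.150 = far end. Stays where left (3 N friction). Plate 56 (x) x 165 (y) x 10 mm, top 35 mm above the bench.
- handle (a point): Top centre of the carriage's blue handle block, 30 (x) x 18 (y) x 36 mm tall, at the -y end of the carriage; this top is 71 mm above the bench. Same axes as the press; it lies at the press's x = 0, y = -0.140 m + carriage value. Slide it along the press's y.
- pointer (a point): Outer (-x) end of the red line across the carriage's upper face, on its edge at the height of that face (35 mm). The line is 3 mm wide. It moves with the carriage.
- mark (a point): Centre of the red line, 3 mm wide, on top of the small white index block (18 x 24 mm, top 35 mm above the bench) fixed beside the rails. The pan is centred when the pointer has the same y as this mark, in the press's axes.
- pedal (a joint): Angle of the spring pedal, rad: 0 = up at rest, sloping up to its free end by 0.30 rad; 0.28 = fully down on its stop, nearly level. Hinge along the press's y at x = -58, y = +80 mm, 32 mm above the bench; plate 70 mm wide, 128 mm long, black rubber pad, yellow free edge. About 6 N at the pad moves it, 14 N holds it down; it springs back up.
- pedal_pad (a point): Middle of the upper face of the pedal's black rubber pad (70 long x 62 mm wide), 90 mm from the hinge: 66 mm above the bench when up, 42 mm when fully down. It moves with the pedal.
- pan (a point): Top centre of the lidded brass sample pan, 42 mm across, fixed in its nest on the carriage, 49 mm above the bench and 110 mm to +y of the handle.
- head (a point): Centre of the underside of the press head, 124 mm above the bench at the press's x = 0, y = +80 mm. The head reaches from x = -20 to +80 mm, is 56 mm wide in y and 180 mm high at its top. The steel ram hangs from this point and comes down to the pan as the pedal goes down.
- amber_jar: Amber glass jar with black cap, 56 mm across, 85 mm tall, standing on the bench; origin at the centre of its underside. Not to be disturbed.
- clear_jar: Clear glass jar with white cap, 56 mm across, 85 mm tall; origin at the centre of its underside. Not to be disturbed.
- scoop: Steel powder scoop, 160 mm long, lying flat along its own x; origin at the middle of its underside. Not to be disturbed.
- pan_tray: Green open tray with compartments, 90 x 130 x 22 mm, past the open end of the press; origin at the centre of its underside. Not to be disturbed.

How it is judged:
By the outcome, as a careful person would: the job done as asked, in the order asked, and still so for the second after the job is handed in, with the robot touching nothing.
It also fails if it takes over 61 s, if anything falls off the work surface, if the arm or the gripper's body presses on something with over 40 N, if the wrist force passes 120 N, or if a joint passes its speed limit or range.

## Working session

There is one attempt and no reset: what is moved stays moved. The work goes in short steps, Python scripts to look and compute and a shell command to move; the robot and the scene stay as the last step left them, time stands still between calls to the robot, and variables do not carry over. Pictures are saved under pics/ and viewed, at most 10 in all, crops included, and the job is handed in when it is done.

```bash
mkdir -p pics
python3 - <<'E'
from plant import readout, eyes, job, ctrl
import cv2, numpy as np
s=readout.read_state(); print(s['t'],s['tool_pos'],s['tool_rot'],s['grip_width'],ctrl.tips_ahead)
for n in('scene','side','wrist'):
    im=eyes.capture(n); cv2.imwrite(f'pics/{n}0.png',im[:,:,::-1])
    m=eyes.camera_model(n); print(n,{k:np.round(v,4).tolist() for k,v in m.items()})
a=cv2.imread('pics/scene0.png');b=cv2.imread('pics/side0.png')
cv2.imwrite('pics/scene0b.png',cv2.resize(a,(800,600)));cv2.imwrite('pics/side0b.png',cv2.resize(b,(800,600)))
E
```

```text
0.0 [ 6.49543070e+02 -1.37836374e-02  2.35624845e+02] [-2.22063746e+00 -2.22066538e+00  2.01739803e-03] 87.28424070019892 14.0
scene {'fx': 358.527, 'fy': 358.527, 'cx': 255.75, 'cy': 194.4183, 'cam_to_world': [[0.8328, 0.3229, -0.4498, 911.1348], [0.5536, -0.4718, 0.6863, -490.3306], [0.0094, -0.8205, -0.5716, 556.3131], [0.0, 0.0, 0.0, 1.0]]}
side {'fx': 381.3087, 'fy': 381.3087, 'cx': 262.8897, 'cy': 191.5404, 'cam_to_world': [[-0.9198, -0.2842, 0.2705, 300.3132], [-0.3923, 0.6551, -0.6457, 649.9097], [0.0063, -0.7001, -0.714, 758.1334], [0.0, 0.0, 0.0, 1.0]]}
wrist {'fx': 319.1812, 'fy': 319.1812, 'cx': 257.9638, 'cy': 185.5984, 'mount': [[-0.0005, -0.9574, -0.2888, 80.0971], [1.0, -0.0003, -0.0008, -0.8692], [0.0007, -0.2888, 0.9574, -148.4148], [0.0, 0.0, 0.0, 1.0]]}
```

View pics/scene0b.png

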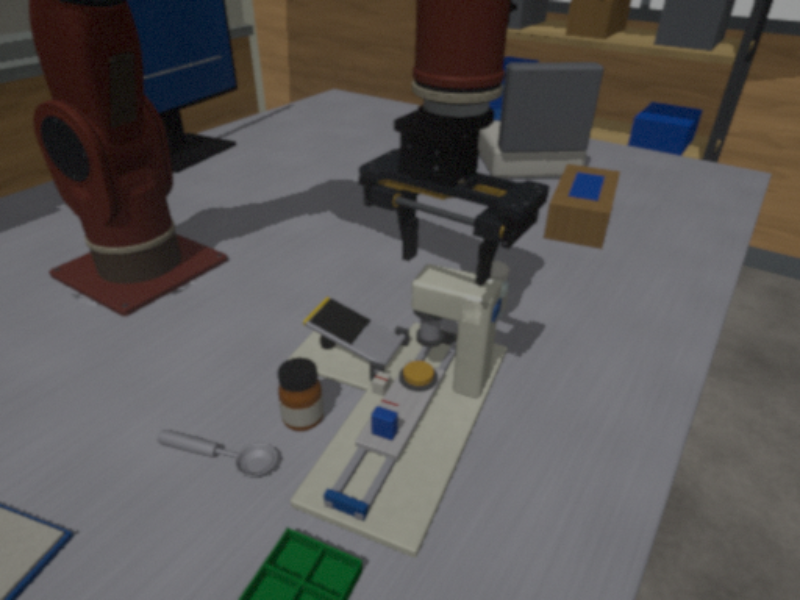

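View pics/side0b.png

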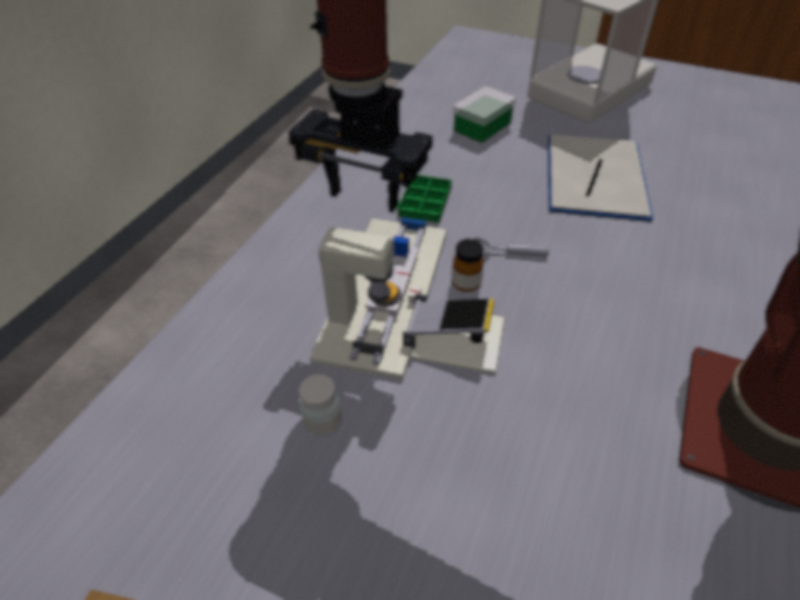

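The scene picture shows, in 800x600 pixels, the blue handle at (385,420), pan (418,375), red lines at (390,403) and (381,378), pedal pad (340,320) and blue stop (347,502). The side picture shows the same things from behind, with the clear jar at (320,395).

```bash
cat > h.py <<'E'
import cv2, numpy as np
from plant import readout, eyes
from scipy.spatial.transform import Rotation as R
def pose(n,s=None):
    m=eyes.camera_model(n)
    if n!='wrist': return m,np.array(m['cam_to_world'])
    T=np.eye(4);T[:3,:3]=R.from_rotvec(s['tool_rot']).as_matrix();T[:3,3]=s['tool_pos']
    return m,T@np.array(m['mount'])
def ray(p,m,T):
    d=np.array([(p[0]-m['cx'])/m['fx'],(p[1]-m['cy'])/m['fy'],1.]);return T[:3,3],T[:3,:3]@d
def onz(p,z,m,T):
    o,d=ray(p,m,T);return (o+d*(z-o[2])/d[2])[:2]
def tri(r1,r2):
    (o,d),(p,e)=r1,r2;A=np.c_[d,-e];x=np.linalg.lstsq(A,p-o,rcond=None)[0]
    a,b=o+d*x[0],p+e*x[1];return (a+b)/2,np.linalg.norm(a-b)
C={'blue':((100,120,40),(130,255,255)),'yellow':((18,150,80),(32,255,255)),'orange':((8,120,80),(24,255,255)),'red':((172,70,60),(180,255,255)),'green':((50,120,30),(75,255,255))}
def blobs(im,c,roi,amin=4):
    """roi x0,y0,x1,y1 -> list (cx,cy,area,bbox)"""
    hsv=cv2.cvtColor(im,cv2.COLOR_RGB2HSV);k=cv2.inRange(hsv,*[np.array(v) for v in C[c]])
    if c=='red':k|=cv2.inRange(hsv,np.array((0,70,60)),np.array((7,255,255)))
    z=np.zeros_like(k);x0,y0,x1,y1=roi;z[y0:y1,x0:x1]=k[y0:y1,x0:x1]
    n,_,st,ce=cv2.connectedComponentsWithStats(z)
    return sorted([(round(ce[i][0],1),round(ce[i][1],1),int(st[i][4]),st[i][:4].tolist()) for i in range(1,n) if st[i][4]>=amin],key=lambda b:-b[2])
E
python3 - <<'E'
from h import *
a=cv2.imread('pics/scene0.png')[:,:,::-1];b=cv2.imread('pics/side0.png')[:,:,::-1]
for n,im,roi in(('scene',a,(180,170,330,384)),('side',b,(190,100,330,250))):
    m,T=pose(n)
    for c,z in(('blue',71),('yellow',80),('orange',47),('red',35)):
        for q in blobs(im,c,roi)[:4]: print(n,c,q,onz(q[:2],z,m,T).round(0))
w=cv2.imread('pics/wrist0.png');cv2.imwrite('pics/wrist0b.png',cv2.resize(w,(800,600)))
E
```

```text
scene blue (np.float64(245.6), np.float64(270.3), 262, [238, 261, 16, 20]) [ 647. -119.]
scene blue (np.float64(221.0), np.float64(321.6), 231, [208, 314, 27, 16]) [ 677. -229.]
scene blue (np.float64(317.1), np.float64(198.5), 22, [315, 193, 5, 11]) [657. 159.]
scene yellow (np.float64(267.5), np.float64(238.5), 208, [259, 232, 18, 14]) [640. -32.]
scene yellow (np.float64(203.2), np.float64(197.1), 21, [196, 191, 14, 14]) [443.   4.]
scene orange (np.float64(267.4), np.float64(238.5), 245, [258, 231, 20, 16]) [621.  -1.]
scene orange (np.float64(189.1), np.float64(254.1), 123, [180, 250, 21, 11]) [ 516. -128.]
scene orange (np.float64(205.4), np.float64(194.6), 16, [203, 191, 6, 8]) [408.  50.]
scene orange (np.float64(198.3), np.float64(201.3), 11, [195, 198, 7, 7]) [412.  19.]
scene red (np.float64(248.5), np.float64(257.1), 8, [245, 256, 8, 3]) [612. -58.]
scene red (np.float64(244.0), np.float64(241.6), 5, [242, 241, 5, 2]) [578. -26.]
side blue (np.float64(256.2), np.float64(157.1), 92, [252, 152, 9, 12]) [630. -87.]
side blue (np.float64(264.0), np.float64(142.2), 72, [257, 139, 16, 7]) [ 636. -156.]
side yellow (np.float64(250.9), np.float64(186.2), 36, [248, 182, 6, 10]) [592.  31.]
side yellow (np.float64(312.6), np.float64(200.6), 32, [311, 192, 4, 19]) [434.  17.]
side orange (np.float64(312.4), np.float64(201.1), 58, [310, 192, 6, 20]) [440. -12.]
side orange (np.float64(250.9), np.float64(185.8), 47, [248, 181, 7, 11]) [607.  -0.]
```

View pics/wrist0b.png

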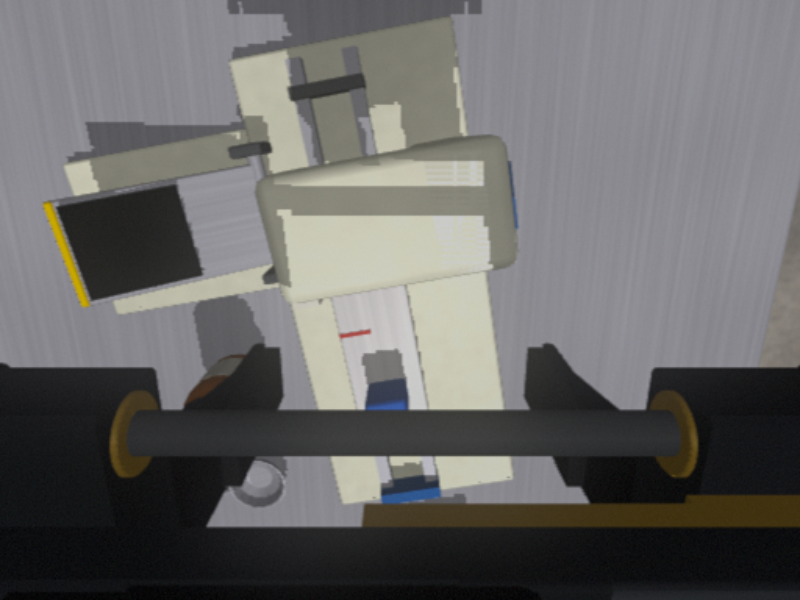

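The wrist picture (800x600) shows the press base corners at (344,503), (512,478), (452,17) and (232,60). The pedal pad is at (130,242), the pointer line's outer end at (340,335), and the handle at (385,395), partly hidden by the gripper bar.

Run:
```python
from h import *
s=readout.read_state();m,T=pose('wrist',s);k=.64
g=lambda u,v,z:onz((u*k,v*k),z,m,T)
P=np.array([g(344,503,15),g(512,478,15),g(452,17,15),g(232,60,15)]);print(P.round(1))
L=np.array([(-65,-185),(90,-185),(90,185),(-65,185)],float)
a=P-P.mean(0);b=L-L.mean(0)
yaw=np.arctan2((b[:,0]*a[:,1]-b[:,1]*a[:,0]).sum(),(a*b).sum())
Rm=np.array([[np.cos(yaw),-np.sin(yaw)],[np.sin(yaw),np.cos(yaw)]]);o=P.mean(0)-Rm@L.mean(0)
print('yaw',yaw,'o',o,'res',(P-o-L@Rm.T).round(1).tolist())
f=lambda p:((np.array(p)-o)@Rm).round(1)
print('pad',g(130,242,66),f(g(130,242,66)),'pointer',f(g(340,335,35)),'handle top front',f(g(387,383,71)))
im={n:cv2.imread(f'pics/{n}0.png')[:,:,::-1] for n in('scene','side')}
def both(c,i,j):
    return tri(*[ray(blobs(im[n],c,r)[q][:2],*pose(n)) for n,r,q in(('scene',(180,170,330,384),i),('side',(190,100,330,250),j))])
for c,i,j in(('blue',0,0),('blue',1,1),('orange',0,1),('yellow',1,1)):
    X,e=both(c,i,j);print(c,X.round(1),round(e,1),'press',f(X[:2]))
ms,Ts=pose('scene')
for u,v,z in((249,257.1,35),(244,241.6,35)):print('red',f(onz((u,v),z,ms,Ts)))
print('jar cap',onz((297*k,370*k),85,ms,Ts),f(onz((297*k,370*k),85,ms,Ts)))
print('handle top scene',f(onz((245,262),71,ms,Ts)))
for yy in(-90,-30):print('handle at',yy,o+Rm@[0,yy])
```

```text
[[ 595.7 -228.9]
 [ 743.2 -202.6]
 [ 680.8  157.9]
 [ 532.1  131.9]]
yaw 0.17320332132138525 o [625.61794376 -37.56933875] res [[2.2, 2.1], [-3.0, 1.7], [-1.6, -2.2], [2.4, -1.6]]
pad [471.26078763  16.56881136] [-142.7   79.9] pointer [-28.4 -18.5] handle top front [  3.7 -45.7]
blue [ 638.2 -105.5   53.7] 0.2 press [  0.7 -69.1]
blue [ 656.9 -206.1   28.6] 0.3 press [   1.7 -171.4]
orange [ 6.137e+02 -1.000e-01  4.370e+01] 11.8 press [-5.3 39. ]
yellow [435.7  11.2  73.4] 1.2 press [-178.7   80.7]
red [-15.9 -17.8]
red [-44.9  19.9]
jar cap [ 514.49370933 -118.32874123] [-123.4  -60.4]
handle top scene [ -2.2 -65.5]
handle at -90 [ 641.12841959 -126.22273767]
handle at -30 [630.78810237 -67.12047172]
```

```bash
python3 -m creep '{"slide":[[0,0,0],[0,0,0],[-20,-6,0],[-27,-8,0],[-27,-8,0],[-27,-7.5,0],[0,0,30],[0,0,40],[0,0,30],[0,0,0],[0,0,0]],"yaw":[-0.0866,-0.0866,0,0,0,0,0,0,0,0,0],"grip":[-0.3,-0.3,-0.3,-0.3,-0.3,-0.3,-0.3,-0.3,-0.3,-0.3,-0.3]}' 20
python3 - <<'E'
from h import *
s=readout.read_state();im=eyes.capture('wrist');cv2.imwrite('pics/w1.png',im[:,:,::-1]);cv2.imwrite('pics/w1b.png',cv2.resize(im[:,:,::-1],(800,600)))
print(s['t'],s['tool_pos'],s['tool_rot'],s['grip_width'],s['ft_force'])
E
```

```text
t: 1.52
tool_pos: [638.8, -105.6, 138.0]
tool_rot: [2.022, 2.402, 0.001]
ft_force: [0.6, -0.3, 0.5]
grip_width: 56.6
grip_force: 0.0
1.525 [ 638.7727887  -105.64133094  137.9857674 ] [2.02235393e+00 2.40232855e+00 8.25952453e-04] 56.612209825116174 [ 0.59698418 -0.25164434  0.47983099]
```

View pics/w1b.png

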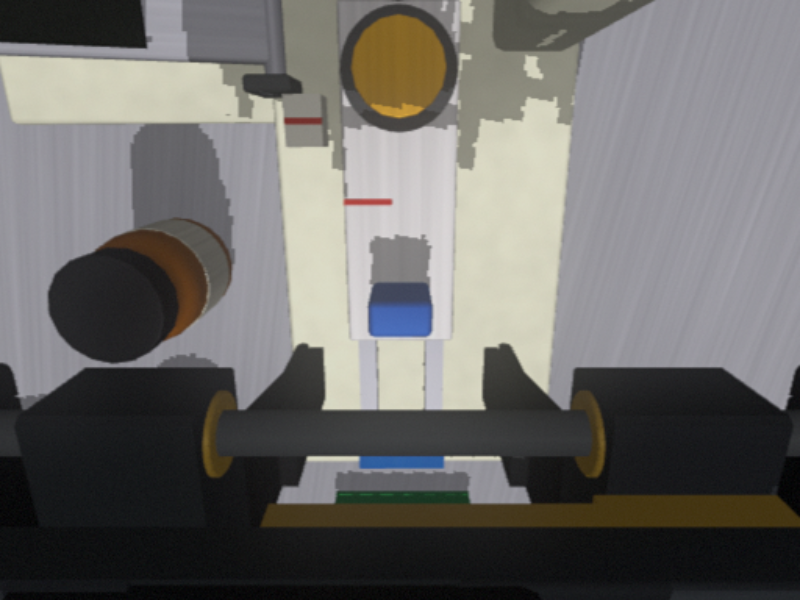

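The wrist picture shows the handle top at (400,321), the pointer line at row 202 with its outer end at column 345, the mark at (303,121), and the pan at (399,65). The tool is square to the rails.

```bash
cat > meas.py <<'E'
from h import *
def meas(im,s):
    m,T=pose('wrist',s);q=R.from_rotvec(s['tool_rot']).as_matrix();out={}
    def tool(p,z):
        w=onz(p,z,m,T);d=np.r_[w,z]-s['tool_pos'];return (q.T@d)[:2].round(1)
    for b in blobs(im,'red',(150,0,300,200),8):print('red',b,'tool xy',tool(b[:2],35))
    for b in blobs(im,'orange',(180,0,330,120),80):print('pan',b,tool(b[:2],49))
    return tool
E
python3 - <<'E'
from meas import *
im=cv2.imread('pics/w1.png')[:,:,::-1];s=readout.read_state();t=meas(im,s)
for u,v in((370,306),(432,306),(370,336),(432,336)):print(t((u*.64,v*.64),71))
E
```

```text
red (np.float64(235.0), np.float64(128.5), 122, [220, 127, 31, 4]) tool xy [ 51.  -18.9]
red (np.float64(193.6), np.float64(77.0), 119, [182, 75, 24, 5]) tool xy [ 89.1 -49. ]
pan (np.float64(254.7), np.float64(41.9), 3125, [225, 9, 61, 67]) [111.4  -3.1]
[  7.5 -16. ]
[ 7.5 12.3]
[ -7.2 -16.3]
[-7.2 12.5]
```

```bash
python3 -m creep '{"slide":[[0,-2,30],[0,0,30],[0,0,18],[0,0,0],[0,0,0],[0,0,0],[0,0,0],[0,0,0],[0,0,0]],"yaw":[0,0,0,0,0,0,0,0,0],"grip":[-0.3,-0.3,-0.3,-0.3,-0.3,1,1,1,1]}' 20
```

```text
t: 2.7
tool_pos: [637.2, -104.8, 58.8]
tool_rot: [2.02, 2.405, 0.002]
ft_force: [4.3, 0.4, -2.1]
grip_width: 29.9
grip_force: 20.0
```

Gripped (30 mm). Slide to the mark.

```bash
python3 -m creep '{"slide":[[5,0,0],[8,0,0],[8,0,0],[8,0,0],[6,0,0],[3,0,0],[0,0,0],[0,0,0],[0,0,0]],"yaw":[0,0,0,0,0,0,0,0,0],"grip":[1,1,1,1,1,1,1,1,1]}' 20
python3 - <<'E'
from meas import *
s=readout.read_state();im=eyes.capture('wrist');cv2.imwrite('pics/w2.png',im[:,:,::-1]);cv2.imwrite('pics/w2b.png',cv2.resize(im[:,:,::-1],(800,600)))
meas(im,s);print(s['tool_pos'])
E
```

```text
t: 3.82
tool_pos: [630.5, -67.4, 58.8]
tool_rot: [2.02, 2.405, 0.002]
ft_force: [5.2, 0.3, -2.2]
grip_width: 30.0
grip_force: 20.0
red (np.float64(227.8), np.float64(148.5), 266, [206, 146, 45, 6]) tool xy [ 49.4 -17.3]
red (np.float64(172.6), np.float64(147.5), 203, [155, 145, 35, 6]) tool xy [ 50.  -47.3]
[630.48641291 -67.36232069  58.79726251]
```

View pics/w2b.png

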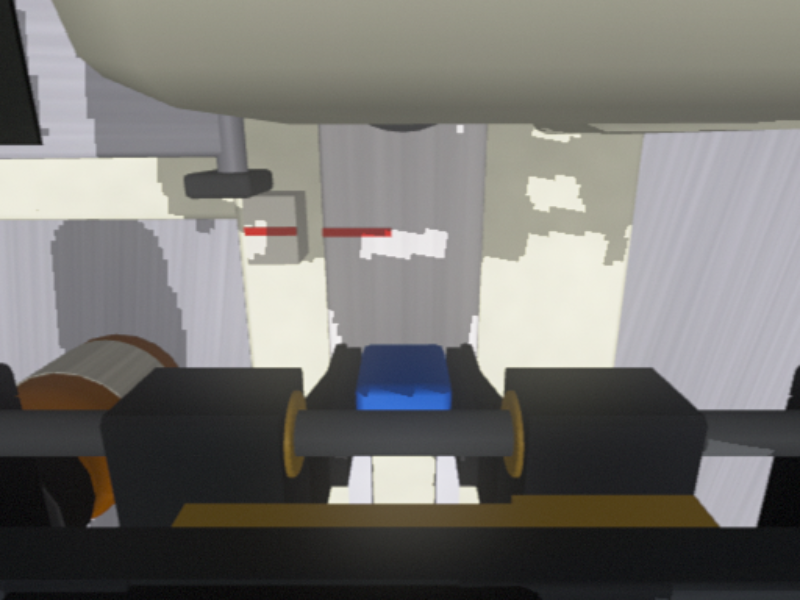

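The two red lines nearly meet, at row 231–232 in both. I'll check the slope of each line to separate a small tool yaw from a real offset.

Run:
```python
from h import *
im=cv2.imread('pics/w2.png')[:,:,::-1].astype(int)
r=im[:,:,0]-(im[:,:,1]+im[:,:,2])/2.;r[r<25]=0
fs=[]
for a,b in((157,188),(208,248)):
    u=np.arange(a,b);v=np.array([(r[135:160,x]*np.arange(135,160)).sum()/r[135:160,x].sum() for x in u])
    p=np.polyfit(u,v,1);fs.append(p);print(p[0],np.polyval(p,197),v.mean())
# rails/plate edges: base edge direction for yaw
```

```text
-0.004239194445835748 147.54301992552027 147.64899978666622
0.007926942504725148 148.25709562366032 148.49886737005437
```

```bash
python3 -m creep '{"slide":[[0.5,0,0],[0,0,0],[0,0,0],[0,0,0],[0,0,0],[0,0,0],[0,0,30],[0,0,0]],"yaw":[0,0,0,0,0,0,0,0],"grip":[1,1,1,-0.3,-0.3,-0.3,-0.3,-0.3]}' 20 --help >/dev/null 2>&1; python3 -c "
from plant import readout
s=readout.read_state();print(s['t'],s['tool_pos'],s['grip_width'])"
```

```text
3.875 [630.47103245 -67.3506376   58.81302024] 30.388828078745686
```

That command was refused, so nothing moved. It also had the lift sign wrong, since up is −z. Corrected:

```bash
python3 -m creep '{"slide":[[0.5,0,0],[0,0,0],[0,0,0],[0,0,0],[0,0,0],[0,0,0],[0,0,-25],[0,0,-25],[0,0,0],[0,0,0]],"yaw":[0,0,0,0,0,0,0,0,0,0],"grip":[1,1,1,-0.3,-0.3,-0.3,-0.3,-0.3,-0.3,-0.3]}' 20
python3 - <<'E'
from meas import *
s=readout.read_state();im=eyes.capture('wrist');cv2.imwrite('pics/w3.png',im[:,:,::-1])
meas(im,s)
E
```

```text
t: 5.12
tool_pos: [629.2, -66.9, 107.8]
tool_rot: [-2.02, -2.405, 0.001]
ft_force: [-1.5, 0.4, -0.3]
grip_width: 56.3
grip_force: 0.0
red (np.float64(236.0), np.float64(136.5), 140, [219, 135, 35, 4]) tool xy [ 49.  -16.1]
red (np.float64(192.5), np.float64(136.0), 130, [180, 134, 26, 5]) tool xy [ 49.4 -46.2]
```

```bash
python3 -m creep '{"slide":[[0,0,-25],[0,0,-25],[0,-30,0],[0,-40,0],[0,-40,0],[15,-37,0],[35,0,0],[35,0,0],[25,0,0],[0,0,20],[0,0,30],[0,0,14],[0,0,0],[0,0,0],[0,0,0]],"yaw":[0,0,0,0,0,0,0,0,0,0,0,0,0,0,0],"grip":[-0.3,-0.3,1,1,1,1,1,1,1,1,1,1,1,1,1]}' 20
python3 - <<'E'
from meas import *
s=readout.read_state();print(s['tool_pos'],s['ft_force'])
im=eyes.capture('scene');cv2.imwrite('pics/s2.png',cv2.resize(im[120:300,130:370,::-1],(800,600)))
E
```

```text
t: 7.05
tool_pos: [466.6, 16.0, 95.4]
tool_rot: [2.02, 2.404, 0.002]
ft_force: [-0.3, 0.4, 0.4]
grip_width: 0.3
grip_force: 0.0
[466.59911037  16.0427526   95.4443665 ] [-0.31430754  0.42559643  0.41877535]
```

View pics/s2.png

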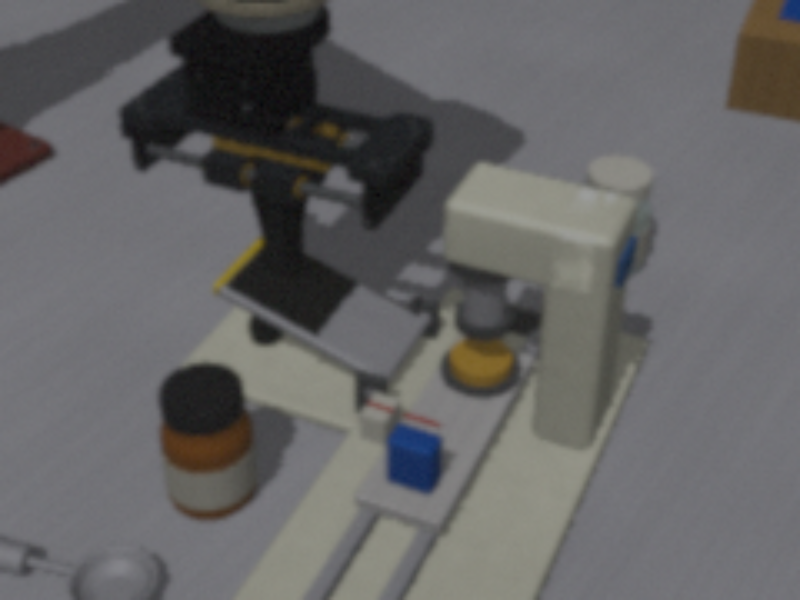

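The fingers are over the pad at (285,255) and the red lines form one line at (405,412). Pressing.

```bash
python3 -m creep '{"slide":[[0,0,8],[0,0,6],[0,0,6],[0,0,6],[0,0,6],[0,0,5],[0,0,0],[0,0,0]],"yaw":[0,0,0,0,0,0,0,0],"grip":[1,1,1,1,1,1,1,1]}' 20
```

```text
t: 8.1
tool_pos: [464.1, 15.7, 57.2]
tool_rot: [-2.019, -2.403, 0.005]
ft_force: [-8.5, -0.6, 12.9]
grip_width: 0.3
grip_force: 6.3
```

```bash
python3 -m creep '{"slide":[[0,0,1],[0,0,0]],"yaw":[0,0],"grip":[1,1]}' 20; python3 -m creep '{"slide":[[0,0,0.7],[0,0,0]],"yaw":[0,0],"grip":[1,1]}' 20;  python3 -m creep '{"slide":[[0,0,0.7],[0,0,0]],"yaw":[0,0],"grip":[1,1]}' 20
```

```text
t: 8.35
tool_pos: [464.0, 15.7, 56.2]
tool_rot: [-2.019, -2.403, 0.005]
ft_force: [-9.1, -1.5, 14.0]
grip_width: 0.5
grip_force: 6.5
t: 8.6
tool_pos: [464.1, 15.7, 56.1]
tool_rot: [-2.02, -2.403, 0.005]
ft_force: [-13.0, -1.4, 21.4]
grip_width: 0.7
grip_force: 10.4
t: 8.85
tool_pos: [464.1, 15.7, 55.9]
tool_rot: [-2.02, -2.403, 0.005]
ft_force: [-16.1, -1.4, 28.8]
grip_width: 0.7
grip_force: 14.4
```

The force rises without motion, so the pedal is on its stop. I'll hold for 1.75 s, then release.

```bash
python3 -m creep '{"slide":[[0,0,0],[0,0,0],[0,0,0],[0,0,0],[0,0,0],[0,0,0],[0,0,0],[0,0,0],[0,0,0],[0,0,0],[0,0,0],[0,0,0],[0,0,0],[0,0,0]],"yaw":[0,0,0,0,0,0,0,0,0,0,0,0,0,0],"grip":[1,1,1,1,1,1,1,1,1,1,1,1,1,1]}' 20;  python3 -m creep '{"slide":[[0,0,-5],[0,0,-6],[0,0,-6],[0,0,-6],[0,0,-8],[0,0,-12],[0,0,-25],[0,0,-30],[0,0,0]],"yaw":[0,0,0,0,0,0,0,0,0],"grip":[1,1,1,1,1,1,1,1,1]}' 20
python3 - <<'E'
from meas import *
im=eyes.capture('scene');cv2.imwrite('pics/s3.png',cv2.resize(im[120:300,130:370,::-1],(800,600)))
E
```

```text
t: 10.6
tool_pos: [464.0, 15.7, 55.9]
tool_rot: [-2.02, -2.403, 0.005]
ft_force: [-15.9, -1.4, 29.2]
grip_width: 0.7
grip_force: 14.3
t: 11.72
tool_pos: [466.9, 16.1, 155.2]
tool_rot: [2.02, 2.404, 0.003]
ft_force: [-0.1, -0.0, -0.2]
grip_width: 0.4
grip_force: 0.0
```

View pics/s3.png

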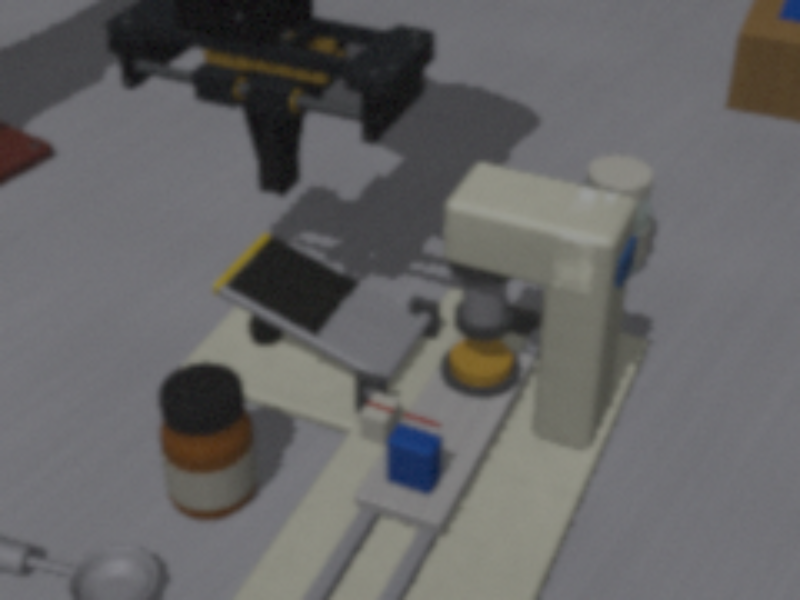

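The pedal is up at rest with its free edge back at (243,262), and the lines still meet. Going back to the handle.

```bash
python3 -m creep '{"slide":[[-25,0,0],[-35,0,0],[-35,0,0],[-15,35,0],[0,40,0],[0,40,0],[0,32,0],[0,0,20],[0,0,28],[0,0,0],[0,0,0]],"yaw":[0,0,0,0,0,0,0,0,0,0,0],"grip":[1,1,1,1,-0.3,-0.3,-0.3,-0.3,-0.3,-0.3,-0.3]}' 20
python3 - <<'E'
from meas import *
s=readout.read_state();im=eyes.capture('wrist');t=meas(im,s)
b=blobs(im,'blue',(200,120,320,262),50);print(b,[t((q[3][0]+q[3][2]/2,q[3][1]+q[3][3]),71) for q in b]);print(s['tool_pos'])
E
```

```text
t: 13.15
tool_pos: [629.2, -67.3, 105.4]
tool_rot: [-2.021, -2.405, 0.001]
ft_force: [-0.2, 0.4, 0.3]
grip_width: 55.5
grip_force: 0.0
red (np.float64(235.7), np.float64(136.6), 143, [219, 135, 35, 5]) tool xy [ 49.3 -16.1]
red (np.float64(192.1), np.float64(136.0), 132, [179, 134, 27, 5]) tool xy [ 49.7 -46. ]
[(np.float64(260.0), np.float64(224.4), 1072, [238, 212, 45, 25])] [array([-8.6,  0.7])]
[629.16767942 -67.26075432 105.35874104]
```

Centred. Descend 47, grip, and draw back about 106 mm quickly, then creep to the stop.

```bash
python3 -m creep '{"slide":[[0,0,20],[0,0,20],[0,0,7],[0,0,0],[0,0,0],[0,0,0],[0,0,0],[0,0,0],[0,0,0]],"yaw":[0,0,0,0,0,0,0,0,0],"grip":[-0.3,-0.3,-0.3,-0.3,-0.3,1,1,1,1]}' 20; python3 -m creep '{"slide":[[-5,0,0],[-10,0,0],[-15,0,0],[-15,0,0],[-15,0,0],[-15,0,0],[-15,0,0],[-10,0,0],[-4,0,0],[0,0,0],[0,0,0]],"yaw":[0,0,0,0,0,0,0,0,0,0,0],"grip":[1,1,1,1,1,1,1,1,1,1,1]}' 20
```

```text
t: 14.32
tool_pos: [630.4, -66.9, 58.4]
tool_rot: [2.02, 2.405, 0.001]
ft_force: [4.0, 0.5, -2.7]
grip_width: 29.9
grip_force: 20.0
t: 15.7
tool_pos: [648.7, -169.7, 58.4]
tool_rot: [2.02, 2.404, 0.002]
ft_force: [6.1, 0.6, -3.0]
grip_width: 30.0
grip_force: 20.0
```

```bash
python3 -m creep '{"slide":[[-2,0,0],[-1.5,0,0],[0,0,0]],"yaw":[0,0,0],"grip":[1,1,1]}' 20;python3 -m creep '{"slide":[[-1,0,0],[-1,0,0],[0,0,0]],"yaw":[0,0,0],"grip":[1,1,1]}' 20;python3 -m creep '{"slide":[[-1,0,0],[-1,0,0],[0,0,0]],"yaw":[0,0,0],"grip":[1,1,1]}' 20
```

```text
t: 16.08
tool_pos: [649.1, -172.3, 58.4]
tool_rot: [2.02, 2.405, 0.003]
ft_force: [4.5, 2.6, -0.7]
grip_width: 29.8
grip_force: 20.0
t: 16.45
tool_pos: [649.5, -174.0, 58.4]
tool_rot: [2.02, 2.406, 0.003]
ft_force: [4.7, 4.2, -0.5]
grip_width: 29.8
grip_force: 20.0
t: 16.82
tool_pos: [649.6, -174.9, 58.4]
tool_rot: [-2.019, -2.406, -0.003]
ft_force: [2.6, 6.1, 0.6]
grip_width: 29.9
grip_force: 20.0
```

```bash
python3 -m creep '{"slide":[[0,0,0],[0,0,0],[-1,0,0],[-1,0,0],[0,0,0]],"yaw":[0,0,0,0,0],"grip":[1,1,1,1,1]}' 45;python3 -m creep '{"slide":[[-1,0,0],[-1,0,0],[0,0,0]],"yaw":[0,0,0],"grip":[1,1,1]}' 45
python3 - <<'E'
from meas import *
s=readout.read_state();im=eyes.capture('wrist');t=meas(im,s)
E
```

```text
t: 17.45
tool_pos: [649.7, -175.0, 58.4]
tool_rot: [-2.016, -2.405, -0.005]
ft_force: [-0.3, 10.9, 4.3]
grip_width: 29.7
grip_force: 45.0
t: 17.82
tool_pos: [649.7, -175.0, 58.3]
tool_rot: [-2.013, -2.405, -0.006]
ft_force: [-3.9, 16.3, 6.4]
grip_width: 29.7
grip_force: 45.0
red (np.float64(228.4), np.float64(149.0), 221, [207, 146, 44, 6]) tool xy [ 49.2 -16.9]
pan (np.float64(257.9), np.float64(31.1), 5525, [212, 0, 93, 72]) [105.5  -0.9]
```

```bash
python3 -m creep '{"slide":[[0,0,0],[0,0,0],[0,0,0],[0,0,-20],[0,0,-35],[0,0,-35],[0,0,-35],[0,0,0],[0,0,0]],"yaw":[0,0,0,0,0,0,0,0,0],"grip":[-0.3,-0.3,-0.3,-0.3,-0.3,-0.3,-0.3,-0.3,-0.3]}' 20
python3 - <<'E'
from meas import *
im=eyes.capture('scene');cv2.imwrite('pics/s4.png',cv2.resize(im[170:384,100:370,::-1],(760,600)))
E
```

```text
t: 19.0
tool_pos: [649.5, -180.9, 183.7]
tool_rot: [2.021, 2.405, 0.0]
ft_force: [0.5, -0.8, -0.0]
grip_width: 56.9
grip_force: 0.0
```

View pics/s4.png

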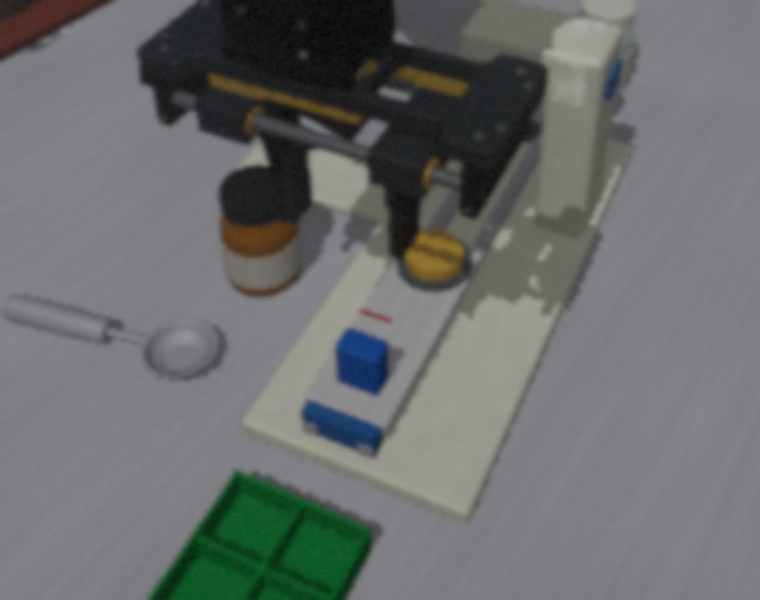

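The carriage is flush against the blue stop at (343,425), the gripper is clear of everything, and the jar, scoop and tray are undisturbed.

```bash
python3 -c "
from plant import job
print(job.hand_in())"
```

```text
the job is handed in; nothing more can be done
None
```

I handed the job in at about 19 s: the red lines met within about 0.5 mm, the pedal was held on its stop for 1.75 s and came fully up, the carriage is back against its blue stop, and the jars, scoop and tray were left alone.

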